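Cinnamon quill under the magnifier

ROBOT

A 7-joint arm with a two-finger parallel gripper is mounted at the origin on the work surface. World frame = base frame: x ahead of the robot, y to its left, z up, the work surface at z = 0. Lengths are in m, angles in rad, forces in N, time in s.
With the tool pointing down it reaches from about 0.425 to 0.925 m from the base axis. Payload 6.8 kg.
Tool frame: the origin (TCP) lies on the centre line of the jaws, within the pads' length; the fingertips stand 25 mm ahead of it and the grasp point (between the pads) lies 6 mm ahead of it; z points along the fingers, y is the direction in which the jaws open and shut (so a half turn about z gives the same grasp; the last joint's range is limited). The gripper opens to 85 mm and grips with 20 to 120 N. Pads are 22 mm wide; open, the fingers measure 114 mm over their backs; the gripper's body (76 mm by 85 mm) begins 54 mm behind the grasp point. The pads swing forward as they close: fully open they stand 13 mm farther back than shut.
Start: joints at [-1.251, 0.477, 0.022, 1.555, -0.011, 1.109, -0.083], TCP at [0.28, 0.614, 0.256] pointing down, gripper open.
Joint ranges: [-2.96, 2.96], [-0.34, 2.1], [-1.41, 1.46], [0.24, 2.44], [-1.37, 4.51], [0.17, 1.92], [-2.96, 2.96]. Speed limits (rad/s): [2.39, 2.39, 3.14, 3.14, 3.14, 3.14, 3.14].

INTERFACE

Orientations are given as a unit quaternion [w, x, y, z].
In Python, from station import status, cams, order, models gives the robot as it stands.
- The arm moves only by the tool move_arm, never from a script. Its argument "steps" is one flat list of numbers, 7 for each row, row after row: the gripper's target within -1 to 1 (fully open at 1, half-way at 0, shut at -1), then the shift along the world's x, y, z in cm, then the turn, a rotation vector about the world's x, y, z in degrees. A call has 1 to 8 rows; each row shifts and turns the commanded pose from where the row before left it; what a row does not reach is not made up. A row lasts 1/10 s, in which the tool goes at most 50 mm and 8.59 degrees, less where a joint would pass 70% of its speed; a pose out of reach is approached as far as the arm can. A call with a gripper value outside its range is refused whole. The fingers move at their own pace and stop on an object; "newtons" is the grip in N (left out, the last holds). Time passes only in rows, so rows that do not move let the fingers close. It gives the time, the measured TCP pose, the force and the opening at its end, in the units of the state.
- status.get_obs(): the state, without advancing time (a new reading comes with each control period).
- cams.read_camera(name): name is "scene" or "top"; returns a dict with "pixels" (400x640x3 uint8, red, green, blue), "mtx" (3x3 intrinsics, pixels), "T" (4x4, takes a point from camera to world coordinates). Camera axes: x right, y down, z forward; pixel columns grow to the right and rows downward; lengths in m; the calibration is good to about 2 mm. A picture is of the moment at which its call begins. There is no depth.
- order.hand_in(): hands the job in, once; it reports no verdict.
Trained networks look in the newest picture that a camera, given by its name, has taken for a name from the list of things; names that differ only in an ending like _2 or _b are one class to them, and where a whole thing is asked for, a point or a joint stands for the part that bears it (a point fixed in the world has none). Each returns a list of dicts, best first, with "score" (0 to 1); they miss things now and then, are a little off and sometimes report something else, mostly with a low value. They report only what shows in the picture. A call takes as long as a camera call. They do not tell look-alikes from the thing itself.
- models.silhouettes(camera, query): "region" (400x640 bool, what is visible of it) and "box" ([centre column, centre row, width, height] in pixels, round what is visible of it).
- models.place_of(camera, query): "position" ([row, column] in pixels: a listed point, or the origin of a listed thing).
The state is a dict: "t": time; "q": joint angles; "joint_vel": joint speeds; "joint_torque": joint torques, N m; "eef_pos": TCP position; "tool_rot": TCP orientation; "contact_force": force on the tool from outside, world axes, zero at the start; "torque": the same for the moment, N m; "gripper_width": opening from 0.0 (shut) to 1.0 (fully open).
Only numpy, scipy, OpenCV 4.12 (cv2) and the standard library are available. Lean on these libraries where they do the work, as an engineer would, in place of code of your own. Each camera call takes 0.05 s, during which the arm holds its last target.

TASK

Take the double-rolled cinnamon quill out of its compartment in the sloped rack and lay it gently, lengthwise, in the middle of the white tray, without letting it drop. Then swing the bench magnifier round until its lens is centred above the quill, ready for it to be inspected. Leave the tray, the other stock in the rack and everything else on the counter where they are.

Things in the scene. Friction and masses are not known exactly. Their poses are not given: they have to be found in the camera images.
- quill_center (a point): Centre of the cinnamon quill: stiff brown bark rolled up from both edges, like two tubes side by side, groove between, spiral ends; 150 long, 53 wide, 28 mm thick, 50-100 g. x along it, y across the rolls, z square to its flat side. Starts in any one of the rack's compartments, flat on the sloping floor, lower end on the lip, +x up the slope, z square to the floor. Grip its middle, across the rolls.
- rack: Fixed wooden rack, 404 mm wide, three open compartments. Origin: centre of its underside, on the counter; x to its back, open front at -x, z up. Compartment floors rise 35 degrees to the back from their front edge (x -100, z 45 mm), 215 mm long; middles at y -132, 0, 132 mm; clear width 124 mm. Square to the floor, dividers are 40 mm and the front lip 26 mm high. Full-height cheeks at y +-196 mm behind x 0.
- shelf_edge (a point): Middle of the front lower edge of the rack's slatted shelf (same axes as the rack), x -58 mm, 265 mm above the counter; the shelf runs back from it, with jars on it up to 390 mm. It hangs over the upper part of the pieces, past their middle, so they can be reached only from the front with the tool leaning, its fingers pointing down and away to the back, square to the sloping floor.
- tray: White boat-shaped tray, loose, 350 g, standing on the counter. Origin: centre of its underside; x along its length, z up. Floor 3 mm thick, 206 mm long, 132 mm wide in the middle, narrowing to 72 mm at the +x spout end and 84 mm at the other; flared walls 28 mm high, 12 mm at the spout. Its middle is within 12 mm of the circle along which the lens centre travels.
- lens_center (a point): Centre of the magnifier's round lens, level, 215 mm above the counter. The arm turns on a vertical swivel, 220 mm along +x from here, free to pass over the tray and 40 degrees beyond. The lens head is a white ring 112 mm across, 24 mm thick; the fixed post stands on a round base 170 mm across. It starts swung 40 to 65 degrees away from the tray, to the right (-y). Axes turn with the arm: -x points from the swivel out through lens and handle, z up.
- handle_grip (a point): Middle of the magnifier's handle: a level black round bar, 16 mm thick, 54 mm long, pointing outwards from the lens head, 303 mm from the swivel axis and 215 mm above the counter, free all round. Axes as the lens: x along the bar. Friction holds the arm: about 1.2 N here moves it and it stays where released. Pinch it from above across the bar and lead it round the swivel, or push it.
- trough_center (a point): Centre of the other piece of bark in the rack, not wanted: one open trough, 145 mm long, 56 mm wide, about 25 mm high, in another compartment.
- root_center (a point): Centre of the forked tan root in the rack, not wanted: 150 mm long, round head and two legs, in another compartment.
- paperweight: Bystander: brass bar, 180 x 26 x 14 mm, with a small knob (26 mm high in all), between rack and tray, at the back. Origin under its centre, x along it.
- scoop: Bystander: metal scoop with wooden handle, about 180 mm long, 30 mm high, to the right of the tray. Origin on the counter below the joint of handle and pan, x towards the pan.
- jar: Bystander: lidded blue ceramic jar, 96 mm across, 140 mm high, at the right, in front of the magnifier. Origin under its centre.
- weight: Bystander: brass scale weight with a knob, 48 mm across, 58 mm high, in front of the rack. Origin under its centre.
Things that resemble listed ones, but are neither listed nor needed, are in the scene too. Leave any turquoise look-alike of the part that bears quill_center alone.

How it is judged:
On the way:
1. the quill lies lengthwise in the middle of the tray, let go (x of quill_center in the frame of tray between -0.035 and 0.035 m and y of quill_center in the frame of tray between -0.03 and 0.03 m and z of quill_center in the frame of tray below 0.03 m and angle between the x axis of quill_center and the x axis of tray, either way round below 0.3 rad and contact force between the fingers and quill below 0.05 N and linear speed of quill below 0.02 m/s), for 0.3 s.
At the end, for the whole second after the job is handed in: The quill lies flat and still in the tray, let go, within 35 mm (along) and 30 mm (across) of the tray's middle and 0.30 rad of its length; the lens rests within 30 mm, seen from above, of the quill's centre. Nothing else has been moved more than 30 mm (all of step 1 and horizontal distance between lens_center and quill_center below 0.03 m and angular speed of magnifier below 0.03 rad/s); the robot touches nothing.
It fails at once if the quill is dropped: loose in the air over the tray, its centre more than 45 mm above the tray's underside (z of quill_center in the frame of tray above 0.045 m and horizontal distance between quill_center and tray below 0.12 m and contact force between the fingers and quill below 0.02 N).
It fails at once if the quill is thrown down: it strikes the tray with more than 25 N (contact force between quill and tray above 25 N).
It fails at once if the tray is shifted by more than 30 mm (distance of tray from where it was at the start of the episode above 0.03 m).
It fails at once if the other stock in the rack is shifted by more than 30 mm (distance of any of trough_center, root_center from where it was at the start of the episode above 0.03 m).
It fails at once if something else on the counter is shifted by more than 30 mm (distance of any of paperweight, scoop, jar, weight from where it was at the start of the episode above 0.03 m).
It also fails if it takes over 67 s, if anything falls off the work surface, if the arm or the gripper's body presses on something with over 40 N, if the wrist force passes 120 N, or if a joint passes its speed limit or range.

## Working session

There is one attempt and no reset: what is moved stays moved. The work goes in short steps, Python scripts to look and compute and a tool call to move; the robot and the scene stay as the last step left them, time stands still between calls to the robot, and variables do not carry over. Pictures are saved under pics/ and viewed, and the job is handed in when it is done.

Besides the shell and the picture viewer there is one more tool, called after "Emit:" as name(argument=value, ...), one argument or row to a line, values as JSON. move_arm: Moves the arm, as the interface text tells. Its arguments: {"type":"object","properties":{"steps":{"type":"array"},"newtons":{"type":"number"}},"required":["steps"]}

```bash
mkdir -p pics; ls; python3 - <<'E'
from station import status,cams,models
import cv2,numpy as np
o=status.get_obs();print({k:np.round(v,3) for k,v in o.items()})
for n in("scene","top"):
    c=cams.read_camera(n);cv2.imwrite(f"pics/{n}0.png",c["pixels"][:,:,::-1]);print(n,c["mtx"].tolist(),np.round(c["T"],4).tolist())
    for q in["quill_center","rack","shelf_edge","tray","lens_center","handle_grip","trough_center","root_center","paperweight","scoop","jar","weight"]:
        print(q,[(np.round(r["position"],1).tolist(),round(float(r["score"]),2)) for r in models.place_of(n,q)])
E
```

```text
pics
{'t': np.float64(0.0), 'q': array([-1.251,  0.478,  0.022,  1.556, -0.011,  1.109, -0.083]), 'joint_vel': array([-0.   , -0.001, -0.002, -0.002, -0.001, -0.003,  0.001]), 'joint_torque': array([-1.0000e-03, -5.9646e+01,  1.6080e+00, -2.8120e+01,  1.3000e-02,
        9.0000e-03,  0.0000e+00]), 'eef_pos': array([0.28 , 0.614, 0.255]), 'tool_rot': array([-0.   ,  0.212,  0.977, -0.001]), 'contact_force': array([-0.285, -0.116, -0.197]), 'torque': array([-0.009, -0.041, -0.027]), 'gripper_width': np.float64(0.996)}
scene [[395.16835668098344, 0.0, 315.2166027240204], [0.0, 395.16835668098344, 196.28172249955207], [0.0, 0.0, 1.0]] [[0.8076, -0.559, 0.1882, 0.2401], [-0.5898, -0.7669, 0.253, -0.1892], [0.0029, -0.3153, -0.949, 1.3562], [0.0, 0.0, 0.0, 1.0]]
quill_center [([107.4, 251.3], 0.83), ([207.4, 231.9], 0.8)]
rack [([166.0, 312.4], 0.86)]
shelf_edge [([148.3, 300.0], 0.95)]
tray [([269.1, 380.3], 0.87)]
lens_center [([318.3, 432.0], 0.89), ([165.6, 312.7], 0.63)]
handle_grip [([346.2, 420.2], 0.55)]
trough_center [([169.2, 305.3], 0.76), ([324.6, 440.2], 0.15)]
root_center [([
[... 207 characters left out ...]
19.97531253219717], [0.0, 473.96233168069625, 197.2160229912312], [0.0, 0.0, 1.0]] [[-0.0119, -0.9869, 0.1611, 0.1919], [-0.9999, 0.0131, 0.0066, 0.1076], [-0.0086, -0.161, -0.9869, 1.9119], [0.0, 0.0, 0.0, 1.0]]
quill_center [([205.9, 251.2], 0.78), ([198.8, 202.7], 0.77), ([264.1, 272.8], 0.57), ([189.6, 284.7], 0.54)]
rack [([181.0, 283.3], 0.66)]
shelf_edge []
tray [([189.3, 388.3], 0.69)]
lens_center [([179.6, 451.5], 0.68), ([210.5, 332.9], 0.47)]
handle_grip [([201.0, 460.5], 0.64)]
trough_center [([187.4, 282.5], 0.85)]
root_center [([173.7, 317.0], 0.51)]
paperweight []
scoop [([207.6, 417.7], 0.55)]
jar [([173.1, 452.4], 0.52), ([212.5, 332.8], 0.47)]
weight [([213.1, 332.2], 0.6)]
```

```bash
python3 - <<'E'
import cv2
a=cv2.imread("pics/scene0.png");cv2.imwrite("pics/s_big.png",cv2.resize(a[80:380,190:520],None,fx=2.4,fy=2,interpolation=3)[:600] if 0 else cv2.resize(a[80:370,180:520],None,fx=2.06,fy=2.06,interpolation=3))
b=cv2.imread("pics/top0.png");cv2.imwrite("pics/t_big.png",cv2.resize(b[110:290,180:490],None,fx=2.5,fy=2.5,interpolation=3))
E
```

```text
(no output)
```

View pics/s_big.png

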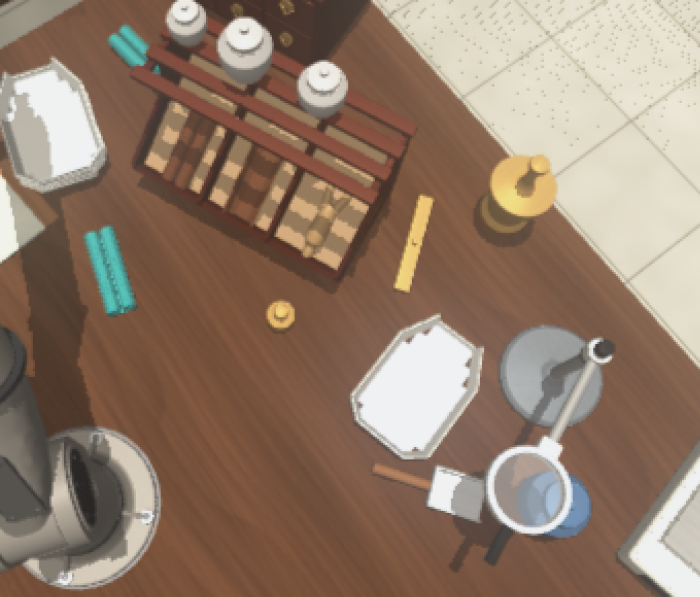

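View pics/t_big.png

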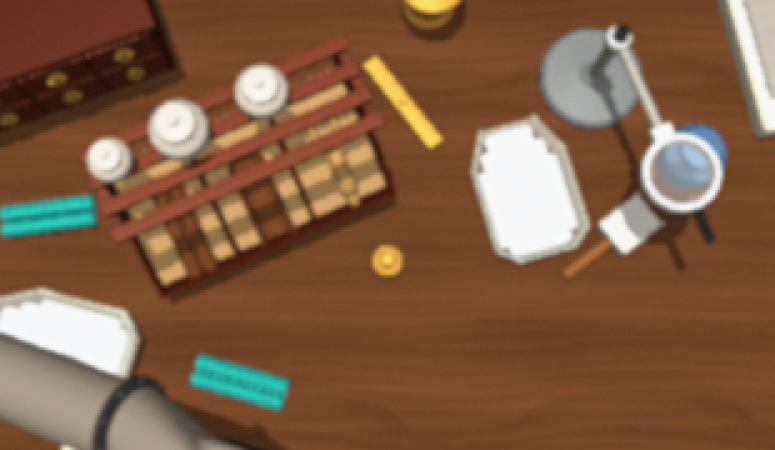

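View pics/scene0.png

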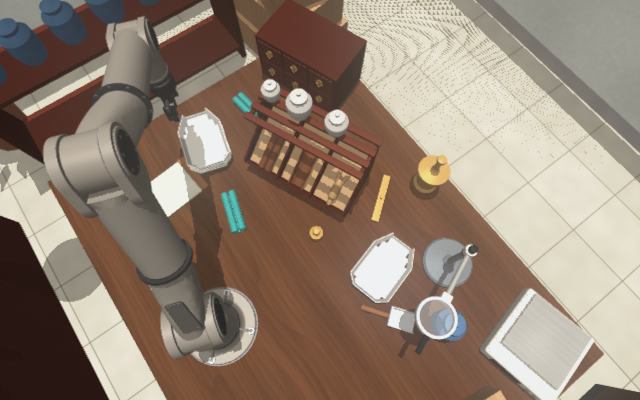

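```bash
python3 - <<'E'
import cv2
a=cv2.imread("pics/scene0.png");cv2.imwrite("pics/s_rack.png",cv2.resize(a[85:220,235:390],None,fx=4.4,fy=4.4,interpolation=2))
b=cv2.imread("pics/top0.png");cv2.imwrite("pics/t_rack.png",cv2.resize(b[120:235,215:345],None,fx=5,fy=5,interpolation=2))
E
```

```text
(no output)
```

View pics/s_rack.png

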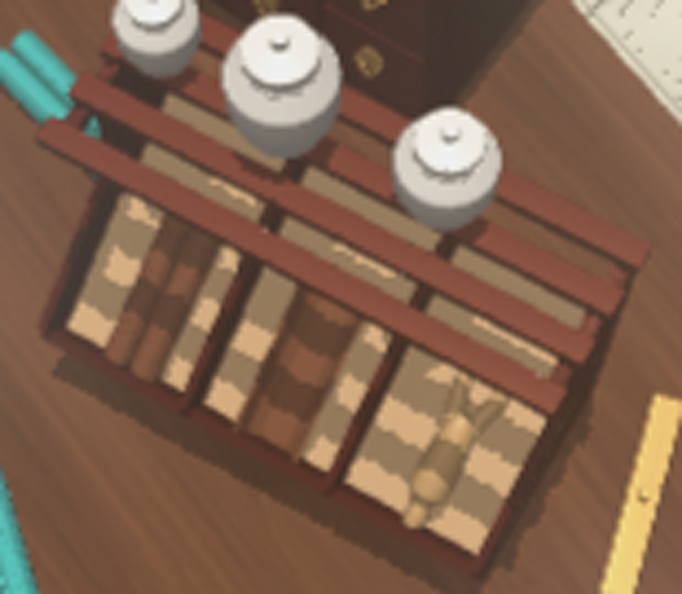

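View pics/t_rack.png

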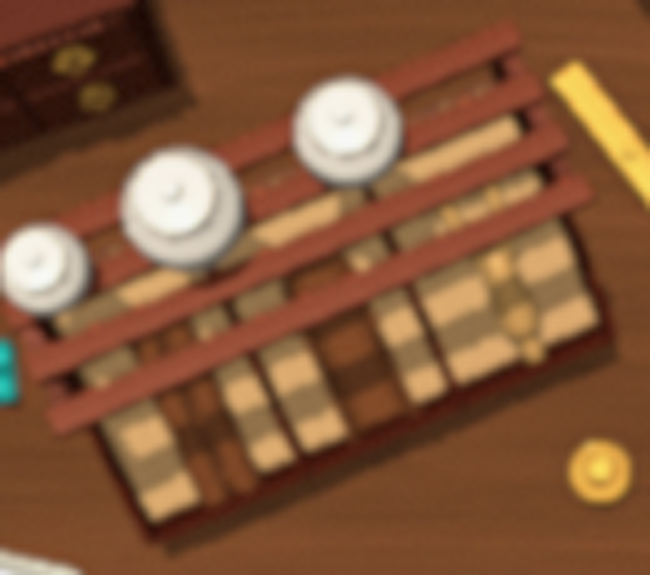

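```bash
cat > h.py <<'E'
import numpy as np,cv2
from scipy.optimize import least_squares
from scipy.spatial.transform import Rotation as R
from station import status,cams,models
def proj(c,P):
    P=np.atleast_2d(P);T=np.linalg.inv(c["T"]);p=P@T[:3,:3].T+T[:3,3];p=p@c["mtx"].T;return p[:,:2]/p[:,2:]
def back(c,uv,z):
    d=c["T"][:3,:3]@np.linalg.solve(c["mtx"],[uv[0],uv[1],1]);o=c["T"][:3,3];return o+d*(z-o[2])/d[2]
def frame(x,y,yaw):
    T=np.eye(4);T[:3,:3]=R.from_euler('z',yaw).as_matrix();T[:2,3]=x,y;return T
def tf(T,P): return np.atleast_2d(P)@T[:3,:3].T+T[:3,3]
E
cat > fit.py <<'E'
from h import *
S=cams.read_camera("scene");Tp=cams.read_camera("top")
s35,c35=np.sin(np.radians(35)),np.cos(np.radians(35))
def fl(l,y,n): return [-.1+l*c35-n*s35,y,.045+l*s35+n*c35]
obs=[(S,(245.2,160),'lipL'),(S,(345.2,214.5),'lipR'),(Tp,(245,228),'lipL'),(Tp,(337.4,187),'lipR'),
(S,(244.5,113.4),'shL'),(S,(361.1,177),'shR'),(Tp,(227,206),'shL'),(Tp,(333,159),'shR')]
def pts(p):
    t=frame(*p[:3]);l=fl(0,.202,.026+p[3]);return {k:tf(t,v)[0] for k,v in dict(lipL=l,lipR=[l[0],-l[1],l[2]],shL=[-.058,p[4],.265+p[5]],shR=[-.058,-p[4],.265+p[5]]).items()}
def f(p):
    q=pts(p);return np.concatenate([*(proj(c,q[k])[0]-uv for c,uv,k in obs),[p[3]*200,p[5]*100,(p[4]-.21)*100]])
r=least_squares(f,[.5,.4,-.4,0,.21,0]);print(r.x,np.degrees(r.x[2]));print(r.fun.round(1))
t=frame(*r.x[:3]);np.save("rack.npy",r.x[:3])
for n,c in(("scene",S),("top",Tp)):
    im=np.ascontiguousarray(c["pixels"][:,:,::-1]);k=5;im=cv2.resize(im,None,fx=k,fy=k,interpolation=2)
    def line(a,b,col):
        u=((proj(c,tf(t,[a,b]))+.5)*k).astype(int);cv2.line(im,tuple(map(int,u[0])),tuple(map(int,u[1])),col,1)
    for y in(-.202,.202): line(fl(0,y,.0),fl(.215,y,0),(0,255,0))
    for y in(-.066,.066): line(fl(0,y,.04),fl(.215,y,.04),(255,255,0))
    line(fl(0,-.202,.026),fl(0,.202,.026),(0,255,255)); line(fl(0,-.202,.0),fl(0,.202,.0),(0,255,0))
    line([-.058,-.202,.265],[-.058,.202,.265],(255,0,255))
    for y in(.132-.0265,.132,.132+.0265): line(fl(0,y,.028),fl(.15,y,.028),(0,0,255))
    u=proj(c,tf(t,[0,0,.1]))[0]*k;im=im[int(u[1])-300:int(u[1])+280,int(u[0])-380:int(u[0])+400];cv2.imwrite(f"pics/fit_{n}.png",im)
E
python3 fit.py
```

```text
[0.56542858 0.27679773 0.41097426 0.00381414 0.2035959  0.01844889] 23.547090547950972
[-0.4 -1.7 -0.6 -0.7 -0.3 -0.6  1.4 -1.5 -1.   1.1 -0.7  0.1  0.5  0.1
  1.1  0.   0.8  1.8 -0.6]
```

View pics/fit_scene.png

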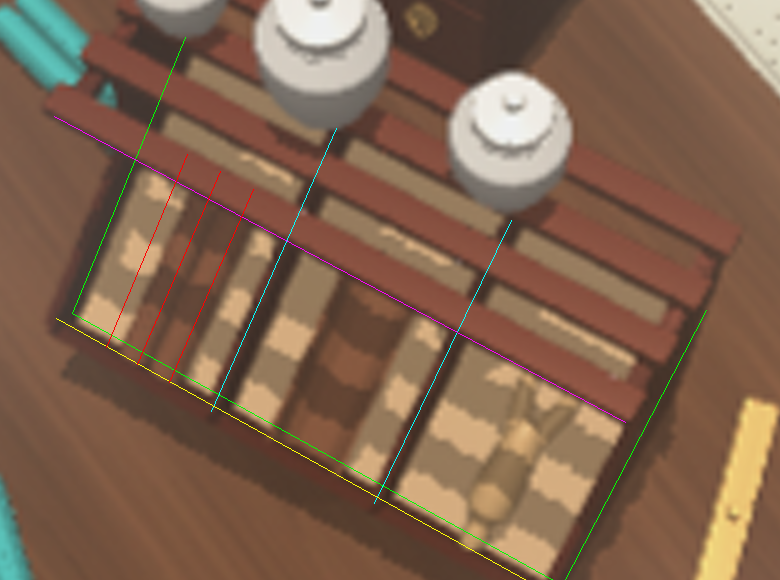

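View pics/fit_top.png

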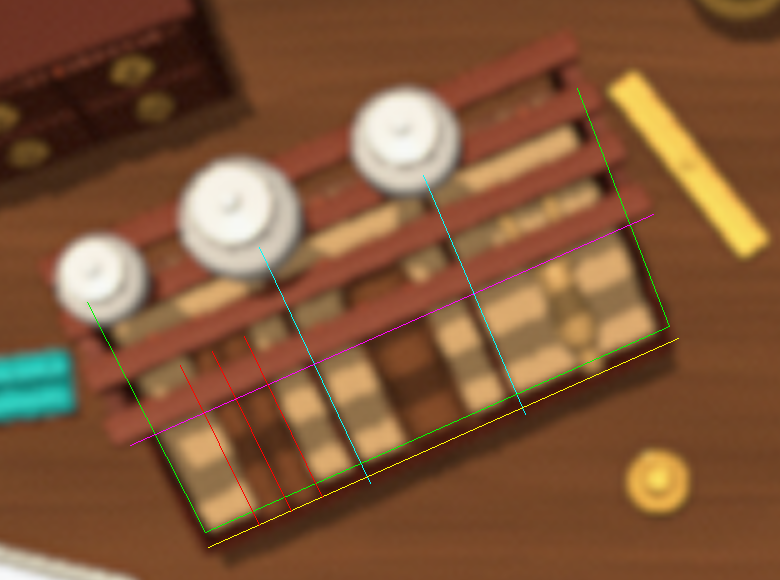

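```bash
cat > q.py <<'E'
from h import *
p=np.load("rack.npy");t=frame(*p)
s35,c35=np.sin(np.radians(35)),np.cos(np.radians(35))
out=[]
for n in("scene","top"):
    c=cams.read_camera(n)
    for r in models.silhouettes(n,"quill_center"): print(n,r["box"],r["score"],r["region"].sum())
    rs=[r for r in models.silhouettes(n,"quill_center")]
    rs=sorted(rs,key=lambda r:np.hypot(*(np.array(r["box"][:2])-proj(c,tf(t,[-.07,.12,.1]))[0])))
    m=rs[0]["region"]
    # map each pixel to plane n=14mm above floor, rack coordinates
    v,u=np.nonzero(m);Ti=np.linalg.inv(t)
    o=tf(Ti,c["T"][:3,3])[0];d=np.c_[u,v,np.ones(len(u))]@np.linalg.inv(c["mtx"]).T@c["T"][:3,:3].T@Ti[:3,:3].T
    N=np.array([-s35,0,c35]);p0=np.array([-.1,0,.045])+.016*N
    P=o+d*(((p0-o)@N)/(d@N))[:,None];l=(P-p0)@[c35,0,s35];y=P[:,1]
    print(n,"l",l.min(),l.max())
    for a in np.arange(0,.13,.015):
        k=(l>a)&(l<a+.015)
        if k.sum()>3:print(round(a+.0075,3),"y",y[k].min().round(4),y[k].max().round(4),((y[k].min()+y[k].max())/2).round(4))
    im=cv2.resize(c["pixels"][:,:,::-1],None,fx=6,fy=6,interpolation=2)
    cs,_=cv2.findContours(cv2.resize(m.astype(np.uint8),None,fx=6,fy=6,interpolation=0),0,2);cv2.drawContours(im,cs,-1,(0,255,0),1)
    b=np.array(rs[0]["box"])*6;cv2.imwrite(f"pics/q_{n}.png",im[int(b[1])-200:int(b[1])+200,int(b[0])-200:int(b[0])+200])
E
python3 q.py; python3 -c "
import cv2;cv2.imwrite('pics/q2.png',cv2.hconcat([cv2.imread('pics/q_scene.png'),cv2.imread('pics/q_top.png')]))"
```

```text
scene [234.6, 210.8, 28.5, 46.4] 0.96 637
scene [242.0, 101.8, 13.4, 20.1] 0.72 219
scene [272.4, 153.9, 28.0, 37.7] 0.6 520
scene l -0.006027872741588923 0.12397095797707669
0.008 y 0.0989 0.1517 0.1253
0.022 y 0.0981 0.1506 0.1244
0.038 y 0.0972 0.151 0.1241
0.052 y 0.0968 0.1505 0.1236
0.068 y 0.0978 0.1494 0.1236
0.082 y 0.098 0.1503 0.1241
0.098 y 0.0975 0.1492 0.1234
0.112 y 0.0967 0.1482 0.1224
0.128 y 0.101 0.141 0.121
top [273.1, 264.4, 39.3, 20.9] 0.87 503
top [252.5, 202.4, 26.3, 35.9] 0.57 382
top [197.7, 197.9, 34.4, 17.9] 0.56 473
top l 0.00035202275460508573 0.15185247054751352
0.008 y 0.1076 0.1565 0.1321
0.022 y 0.1061 0.1565 0.1313
0.038 y 0.1062 0.1566 0.1314
0.052 y 0.1063 0.1566 0.1315
0.068 y 0.1066 0.1566 0.1316
0.082 y 0.1067 0.1566 0.1317
0.098 y 0.107 0.1549 0.1309
0.128 y 0.1109 0.1533 0.1321
```

View pics/q2.png

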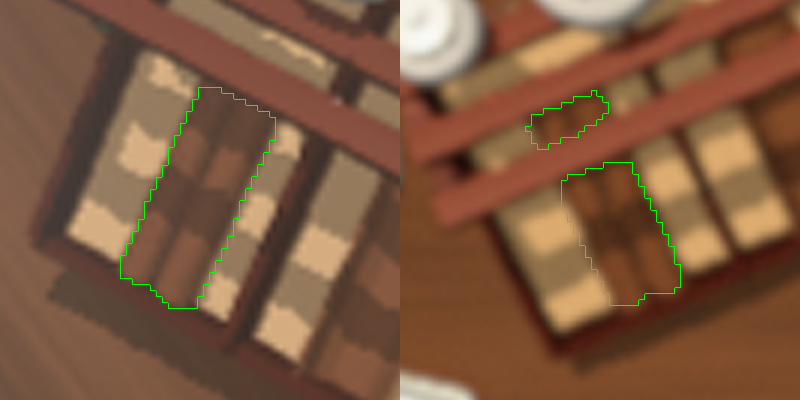

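```bash
cat > tr.py <<'E'
from h import *
C={n:cams.read_camera(n) for n in("scene","top")}
for n,c in C.items():
    g=lambda q:[(r["position"][::-1],r["score"]) for r in models.place_of(n,q)]
    for q,z in(("lens_center",.215),("handle_grip",.215),("tray",.0),("shelf_edge",.265),("rack",0),("jar",0),("scoop",0),("weight",0),("paperweight",0)):
        for u,s in g(q): print(n,q,round(s,2),np.round(u,1),back(c,u,z)[:2].round(4))
    for r in models.silhouettes(n,"tray"):
        m=r["region"].astype(np.uint8);print(n,"tray sil",r["score"],np.round(r["box"],1))
        cs,_=cv2.findContours(m,0,2);k=max(cs,key=cv2.contourArea)[:,0]
        P=np.array([back(c,u,.028)[:2] for u in k]);(cx,cy),wh,a=cv2.minAreaRect((P*1000).astype(np.float32));print("rim rect",cx,cy,wh,a)
        np.save(f"tray_{n}_{int(r['box'][0])}.npy",k)
    for r in models.silhouettes(n,"lens_center"):
        m=r["region"];print("lens sil",round(r["score"],2),np.round(r["box"],1))
E
python3 tr.py
```

```text
scene lens_center 0.74 [432.5 316.8] [ 0.5213 -0.3596]
scene handle_grip 0.74 [316.3 235.6] [0.397  0.0146]
scene handle_grip 0.64 [440.9 325.3] [ 0.5251 -0.3901]
scene handle_grip 0.55 [420.8 349.7] [ 0.4393 -0.4049]
scene tray 0.58 [381.5 266. ] [ 0.544  -0.1639]
scene tray 0.35 [380.3 197.2] [0.6971 0.0309]
scene shelf_edge 0.95 [300.8 151.5] [0.5054 0.2426]
scene rack 0.79 [310.2 167.8] [0.5595 0.2731]
scene jar 0.77 [442.1 325.1] [ 0.5824 -0.4298]
scene scoop 0.92 [381.5 311.5] [ 0.4495 -0.2799]
scene weight 0.72 [318.5 233.8] [0.4365 0.0536]
scene weight 0.32 [297.7 150.3] [0.5632 0.3583]
scene paperweight 0.71 [380.9 196.1] [0.7015 0.0329]
scene tray sil 0.57 [384.2 268.9  67.5  69.7]
rim rect 543.5430908203125 -170.07626342773438 (223.5143280029297, 154.90069580078125) 14.972085952758789
scene tray sil 0.33 [379.7 196.4  13.2  47.9]
rim rect 686.9964599609375 22.498458862304688 (176.23614501953125, 27.5726318359375) 35.78377914428711
lens sil 0.61 [316.4 232.6  10.1  15.3]
top lens_center 0.89 [449.3 182. ] [ 0.5188 -0.3522]
top handle_grip 0.84 [461.2 199.6] [ 0.4534 -0.3915]
top tray 0.79 [388.5 187.8] [ 0.5394 -0.1607]
top shelf_edge 0.79 [279.4 188. ] [0.4957 0.2616]
top shelf_edge 0.35 [283.4 182.6] [0.5149 0.2475]
top rack 0.58 [454.  170.6] [ 0.6076 -0.4324]
top rack 0.31 [452.3 181. ] [ 0.5642 -0.423 ]
top jar 0.43 [453.2 173.8] [ 0.5943 -0.4284]
top scoop 0.8 [420.8 207.9] [ 0.4546 -0.2889]
top weight 0.4 [334.6 213.2] [0.4374 0.0617]
top paperweight 0.75 [449.2 172.6] [ 0.5995 -0.4123]
top paperweight 0.63 [343.6 153. ] [0.6886 0.0201]
top tray sil 0.97 [390.7 187.3  47.4  60. ]
rim rect 544.197021484375 -163.60427856445312 (224.05718994140625, 158.64373779296875) 14.256294250488281
lens sil 0.76 [444.2 163.   45.   86.6]
```

```bash
python3 - <<'E'
import cv2
a=cv2.imread("pics/scene0.png");cv2.imwrite("pics/s_tray.png",cv2.resize(a[225:365,340:490],None,fx=4.2,fy=4.2,interpolation=2))
b=cv2.imread("pics/top0.png");cv2.imwrite("pics/t_tray.png",cv2.resize(b[115:225,360:480],None,fx=5,fy=5,interpolation=2))
E
```

```text
(no output)
```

View pics/s_tray.png

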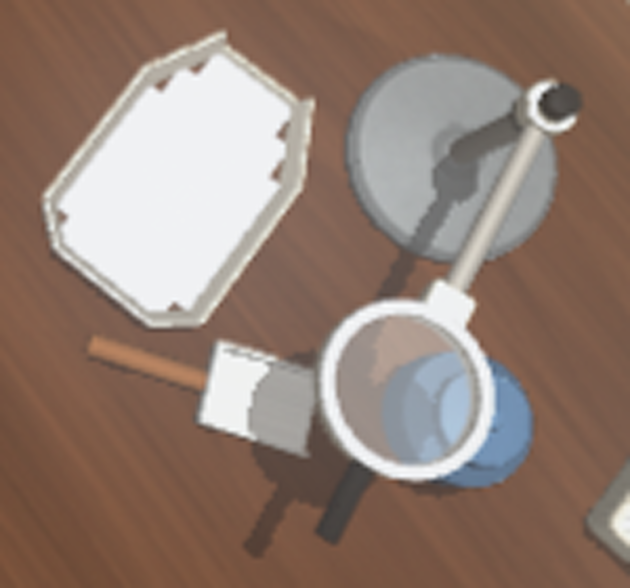

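View pics/t_tray.png

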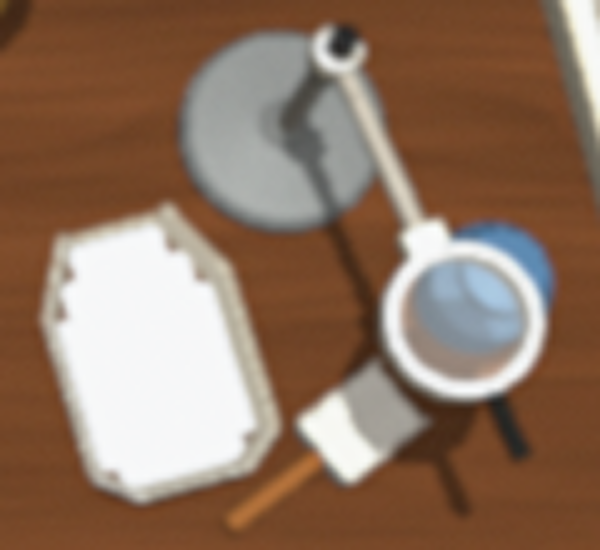

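```bash
python3 - <<'E'
from h import *
C={n:cams.read_camera(n) for n in("scene","top")}
S,T=C["scene"],C["top"]
print("base",back(S,(446.5,262.3),.012),back(T,(416.3,140.5),.012))
print("hinge",back(S,(340+548/4.2-.4,225+108/4.2-.4),.215),back(T,(360+338/5-.4,115+50/5-.4),.215))
print("handle end",back(S,(340+328/4.2-.4,225+533/4.2-.4),.215),back(T,(360+518/5-.4,115+450/5-.4),.215))
print("lens",back(S,(340+407/4.2-.4,225+389/4.2-.4),.22),back(T,(360+464/5-.4,115+320/5-.4),.22))
E
```

```text
base [ 0.72778639 -0.28468168  0.012     ] [ 0.73437521 -0.28083568  0.012     ]
hinge [ 0.73321245 -0.28478736  0.215     ] [ 0.73680989 -0.28245116  0.215     ]
handle end [ 0.42958771 -0.40338857  0.215     ] [ 0.43504862 -0.39762121  0.215     ]
lens [ 0.52828538 -0.36622002  0.22      ] [ 0.53020211 -0.36278604  0.22      ]
```

```bash
cat > g.py <<'E'
from h import *
p=np.load("rack.npy");t=frame(*p)
s35,c35=np.sin(np.radians(35)),np.cos(np.radians(35))
def fl(l,y,n): return tf(t,[-.1+l*c35-n*s35,y,.045+l*s35+n*c35])[0]
Rt=t[:3,:3]@np.array([[-c35,0,s35],[0,1,0],[-s35,0,-c35]])  # tool x,y,z columns
def gap(P,Rg):
    o=status.get_obs();w=o["tool_rot"];Rc=R.from_quat([w[1],w[2],w[3],w[0]])
    print("t",o["t"],"pos",o["eef_pos"].round(4),"shift cm",((P-o["eef_pos"])*100).round(2),"rot deg",np.degrees((R.from_matrix(Rg)*Rc.inv()).as_rotvec()).round(2),"F",o["contact_force"].round(1),"w",o["gripper_width"].round(3),"q",o["q"].round(2))
E
python3 - <<'E'
from g import *
print(np.linalg.det(Rt));print(Rt)
for n in(.20,.12,.03):print(n,fl(.075,.128,n).round(4));gap(fl(.075,.128,n),Rt)
E
```

```text
0.9999999999999997
[[-0.75094292 -0.39950265  0.5258159 ]
 [-0.32725341  0.91673204  0.22914531]
 [-0.57357644  0.         -0.81915204]]
0.2 [0.3738 0.3329 0.2518]Traceback (most recent call last):
  File "<stdin>", line 3, in <module>
  File "g.py", line 8, in gap
    print("t",o["t"],"pos",o["eef_pos"].round(4),"shift cm",((P-o["eef_pos"])*100).round(2),"rot deg",np.degrees((R.from_matrix(Rg)*Rc.inv()).as_rotvec()).round(2),"F",o["contact_force"].round(1),"w",o["gripper_width"].round(3),"q",o["q"].round(2))
                                                                                                                                                                                                        ^^^^^^^^^^^^^^^^^^^^^^^^
AttributeError: 'float' object has no attribute 'round'
```

```bash
sed -i 's/o\["gripper_width"\].round(3)/round(float(o["gripper_width"]),3)/' g.py; python3 - <<'E'
from g import *
for n in(.20,.12,.03):print(n,fl(.075,.128,n).round(4));gap(fl(.075,.128,n),Rt)
E
```

```text
0.2 [0.3738 0.3329 0.2518]
t 3.0 pos [0.28   0.6142 0.2563] shift cm [  9.37 -28.13  -0.45] rot deg [ -0.31 -36.02  46.52] F [-0.2  0.1 -0.5] w 0.999 q [-1.25  0.48  0.02  1.56 -0.01  1.11 -0.08]
0.12 [0.4158 0.3512 0.1863]
t 3.0 pos [0.28   0.6142 0.2563] shift cm [ 13.58 -26.3   -7.  ] rot deg [ -0.31 -36.02  46.52] F [-0.2  0.1 -0.5] w 0.999 q [-1.25  0.48  0.02  1.56 -0.01  1.11 -0.08]
0.03 [0.4632 0.3719 0.1126]
t 3.0 pos [0.28   0.6142 0.2563] shift cm [ 18.31 -24.23 -14.37] rot deg [ -0.31 -36.02  46.52] F [-0.2  0.1 -0.5] w 0.999 q [-1.25  0.48  0.02  1.56 -0.01  1.11 -0.08]
```

Emit:
move_arm(
  steps=[0.72,0,-4,1,0,0,8,0.72,0,-4,1,0,0,8,0.72,0,-4,1,0,0,8,0.72,0,-4,1,0,0,8,0.72,1,-4,0,0,0,8,0.72,1,-4,0,0,0,8],
  newtons=25,
)

```text
t: 3.6
eef_pos: [0.3001, 0.3728, 0.2969]
tool_rot: [0.001, -0.207, 0.978, 0.0]
contact_force: [0.6, -0.3, 1.8]
gripper_width: 0.859
```

```bash
python3 - <<'E'
from g import *
gap(fl(.075,.128,.2),Rt)
E
```

```text
t 3.6 pos [0.3001 0.3728 0.2969] shift cm [ 7.37 -3.99 -4.51] rot deg [ 14.   -32.    -0.31] F [ 0.6 -0.3  1.8] w 0.859 q [-0.96  0.11 -0.07  1.96  0.01  1.07  0.95]
```

Emit:
move_arm(
  steps=[0.72,1.5,-0.8,-0.4,2.8,-6.4,0,0.72,1.5,-0.8,-0.4,2.8,-6.4,0,0.72,1.5,-0.8,-0.4,2.8,-6.4,0,0.72,1.5,-0.8,-0.4,2.8,-6.4,0,0.72,1.4,-0.8,-0.4,2.8,-6.4,-0.3],
)

```text
t: 4.1
eef_pos: [0.3723, 0.3344, 0.2775]
tool_rot: [0.285, -0.192, 0.937, 0.058]
contact_force: [0.6, -0.3, -0.8]
gripper_width: 0.857
```

```bash
cat > look.py <<'E'
from g import *
import sys
gap(fl(.075,.128,.12),Rt)
for n in("scene","top"):
    c=cams.read_camera(n);im=cv2.resize(c["pixels"][:,:,::-1],None,fx=5,fy=5,interpolation=2)
    u=(proj(c,fl(.075,.11,.05))[0]*5).astype(int);cv2.imwrite(f"pics/{sys.argv[1]}_{n}.png",im[max(0,u[1]-280):u[1]+280,max(0,u[0]-380):u[0]+380])
E
python3 look.py a1
```

```text
t 4.1 pos [0.3723 0.3344 0.2775] shift cm [ 4.35  1.68 -9.11] rot deg [ 0.47 -1.09  0.45] F [ 0.6 -0.3 -0.8] w 0.857 q [-0.97 -0.04 -0.09  2.3   0.75  0.52  0.31]
```

View pics/a1_scene.png

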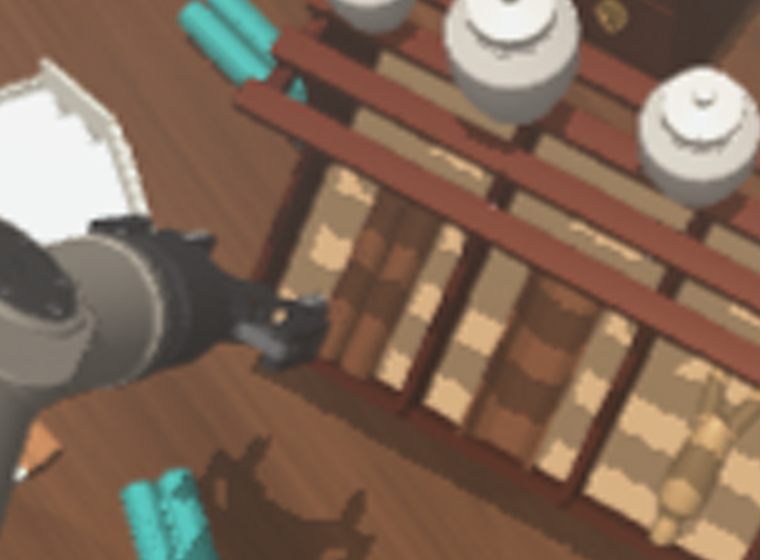

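View pics/a1_top.png

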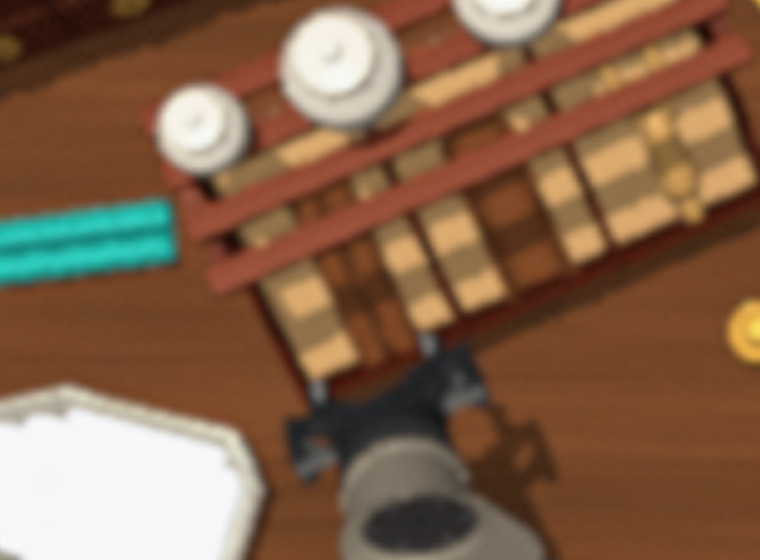

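```bash
cat > ax.py <<'E'
from g import *
import sys
o=status.get_obs();w=o["tool_rot"];Rc=R.from_quat([w[1],w[2],w[3],w[0]]).as_matrix();p=o["eef_pos"]
N=t[:3,:3]@[-s35,0,c35];p0=fl(0,0,.016)
d=((p0-p)@N)/(Rc[:,2]@N);E=p+d*Rc[:,2];e=tf(np.linalg.inv(t),E)[0]
print("axis hits l",(e[0]+.1+.016*s35)/c35,"y",e[1],"dist",d,"n tip",d-.025)
ims=[]
for n in("scene","top"):
    c=cams.read_camera(n);k=6;im=cv2.resize(c["pixels"][:,:,::-1],None,fx=k,fy=k,interpolation=2)
    def pt(P):return tuple(int(x) for x in (proj(c,P)[0]+.5)*k-.5)
    cv2.line(im,pt(p),pt(E),(0,255,0),1)
    for s in(-.0265,.0265):cv2.circle(im,pt(E+s*Rc[:,1]),3,(0,255,0),1)
    for s in(-.0365,.0365):cv2.circle(im,pt(p+.02*Rc[:,2]+s*Rc[:,1]),4,(255,0,255),1)
    u=pt(E);ims.append(im[u[1]-200:u[1]+200,u[0]-200:u[0]+200])
cv2.imwrite(f"pics/{sys.argv[1]}.png",cv2.hconcat(ims))
E
python3 ax.py ax1
```

```text
axis hits l 0.08146338680807994 y 0.1266555908851081 dist 0.20477372868708715 n tip 0.17977372868708716
```

View pics/ax1.png

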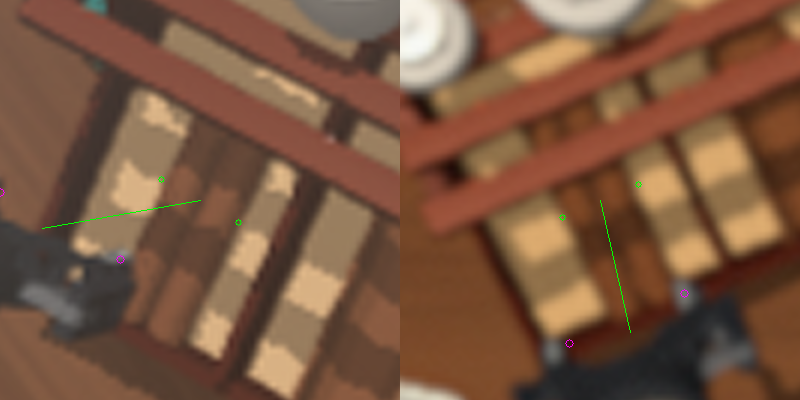

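```bash
python3 - <<'E'
from g import *
gap(fl(.077,.1265,.075),Rt)
E
```

```text
t 4.3 pos [0.372  0.3352 0.2774] shift cm [  6.96   2.56 -12.68] rot deg [ 0.7  -1.42  0.47] F [1.2 0.2 1.3] w 0.857 q [-0.97 -0.04 -0.1   2.29  0.74  0.53  0.33]
```

Emit:
move_arm(
  steps=[0.72,1.4,0.5,-2.5,0.3,-0.7,0.2,0.72,1.4,0.5,-2.5,0.3,-0.7,0.2,0.72,1.4,0.5,-2.5,0,0,0,0.72,1.4,0.5,-2.5,0,0,0,0.72,1.4,0.5,-2.6,0,0,0,0.72,0,0,0,0,0,0],
)

```text
t: 4.9
eef_pos: [0.444, 0.3606, 0.1488]
tool_rot: [0.295, -0.194, 0.934, 0.059]
contact_force: [0.1, -0.1, 0.6]
gripper_width: 0.86
```

```bash
python3 ax.py ax2;python3 - <<'E'
from g import *
gap(fl(.077,.1265,.075),Rt)
E
```

```text
axis hits l 0.07766321795157219 y 0.12506860199559192 dist 0.05632792781187983 n tip 0.031327927811879826
t 5.0 pos [0.4431 0.3607 0.1514] shift cm [-0.15  0.01 -0.08] rot deg [0.11 0.12 0.16] F [ 0.  -0.4  0.2] w 0.854 q [-0.96  0.3   0.01  2.3   1.58  0.3  -0.47]
```

View pics/ax2.png

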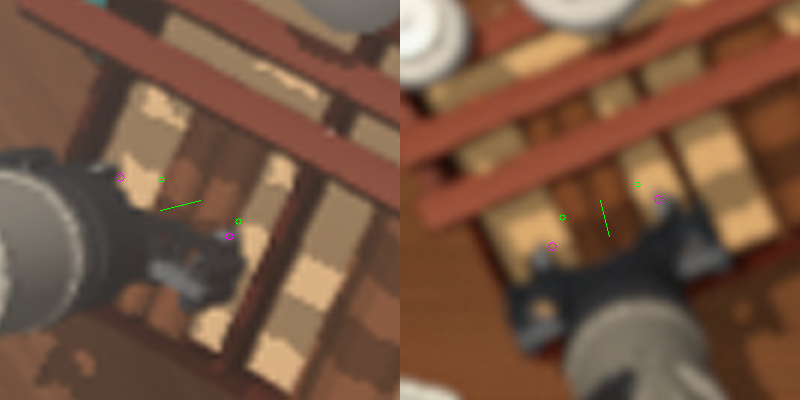

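Emit:
move_arm(
  steps=[0.72,0.5,0.2,-0.8,0,0,0,0.72,0.5,0.2,-0.8,0,0,0,0.72,0.5,0.2,-0.8,0,0,0,0.72,0.3,0.1,-0.4,0,0,0,0.72,0,0,0,0,0,0],
)

```text
t: 5.5
eef_pos: [0.4608, 0.3675, 0.1242]
tool_rot: [0.296, -0.194, 0.933, 0.061]
contact_force: [0.1, 0.1, -0.3]
gripper_width: 0.865
```

```bash
python3 ax.py ax3;python3 - <<'E'
from g import *
gap(fl(.077,.125,.03),Rt)
E
```

```text
axis hits l 0.07856232153255237 y 0.12488129168308584 dist 0.0257278136676956 n tip 0.0007278136676955975
t 5.6 pos [0.4605 0.3673 0.1242] shift cm [ 0.54  0.25 -1.04] rot deg [0.   0.16 0.11] F [-0.7 -0.1 -0.1] w 0.857 q [-0.91  0.38 -0.02  2.28  1.79  0.31 -0.66]
```

View pics/ax3.png

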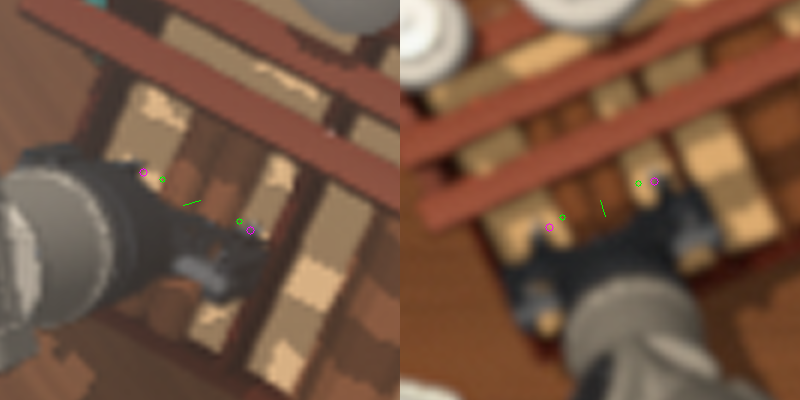

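Emit:
move_arm(
  steps=[0.72,0.2,0.1,-0.4,0,0,0,0.72,0.2,0.1,-0.4,0,0,0,0.72,0,0,0,0,0,0],
)

```text
t: 5.9
eef_pos: [0.4644, 0.369, 0.1147]
tool_rot: [0.295, -0.194, 0.934, 0.06]
contact_force: [-0.4, 0.4, -0.0]
gripper_width: 0.859
```

Emit:
move_arm(
  steps=[0.72,0.1,0.05,-0.2,0,0,0,0.4,0,0,0,0,0,0,0.1,0,0,0,0,0,0,-0.3,0,0,0,0,0,0,-0.3,0,0,0,0,0,0],
  newtons=25,
)

```text
t: 6.4
eef_pos: [0.4651, 0.3695, 0.1132]
tool_rot: [0.295, -0.194, 0.934, 0.061]
contact_force: [-2.6, -1.1, 4.2]
gripper_width: 0.61
```

Emit:
move_arm(
  steps=[-1,0,0,0,0,0,0,-1,0,0,0,0,0,0,-1,-0.3,-0.1,0.5,0,0,0,-1,-0.5,-0.2,0.8,0,0,0,-1,-0.5,-0.2,0.8,0,0,0],
  newtons=30,
)

```text
t: 6.9
eef_pos: [0.4522, 0.3643, 0.1343]
tool_rot: [0.295, -0.194, 0.934, 0.06]
contact_force: [-0.2, 0.3, -0.4]
gripper_width: 0.608
```

```bash
python3 look.py a2
```

```text
t 6.9 pos [0.4522 0.3643 0.1343] shift cm [-3.64 -1.3   5.2 ] rot deg [0.08 0.1  0.1 ] F [-0.2  0.3 -0.4] w 0.608 q [-0.94  0.35  0.    2.29  1.72  0.3  -0.6 ]
```

View pics/a2_scene.png

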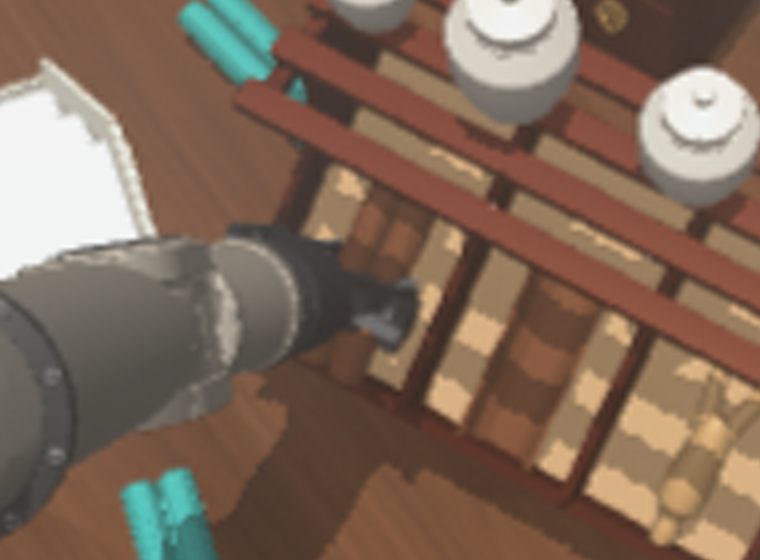

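View pics/a2_top.png

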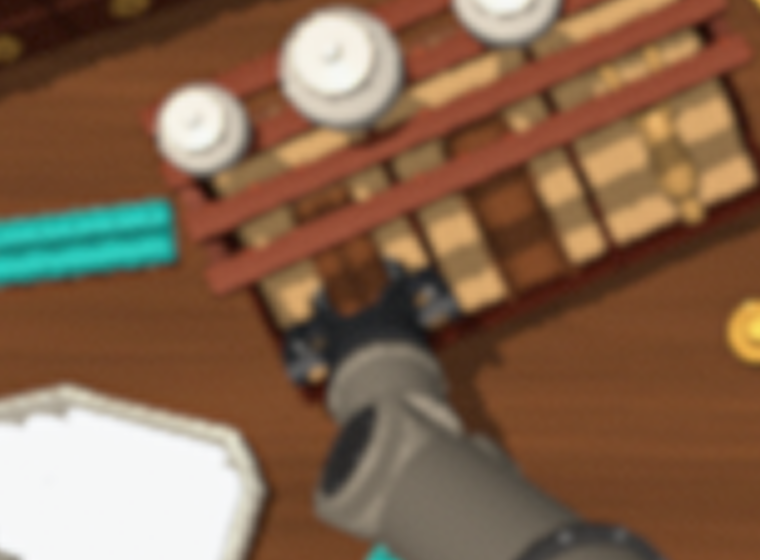

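Emit:
move_arm(
  steps=[-1,-1,-0.45,1.6,0,0,0,-1,-1,-0.45,1.6,0,0,0,-1,-1.6,-0.7,1.6,0,0,0,-1,-1.8,-0.8,1.6,0,0,0,-1,-1.8,-0.8,2,0,0,0,-1,-1.5,-0.8,2,0,0,0,-1,-1,-1.5,2,0,0,0],
)

```text
t: 7.7
eef_pos: [0.3544, 0.3099, 0.2588]
tool_rot: [0.295, -0.195, 0.933, 0.061]
contact_force: [0.6, 0.1, 0.1]
gripper_width: 0.606
```

```bash
python3 look.py a3
```

```text
t 7.7 pos [0.3544 0.3099 0.2588] shift cm [ 6.14  4.14 -7.25] rot deg [ 0.07  0.11 -0.01] F [0.6 0.1 0.1] w 0.606 q [-1.04 -0.08 -0.05  2.4   0.88  0.48  0.17]
```

View pics/a3_scene.png

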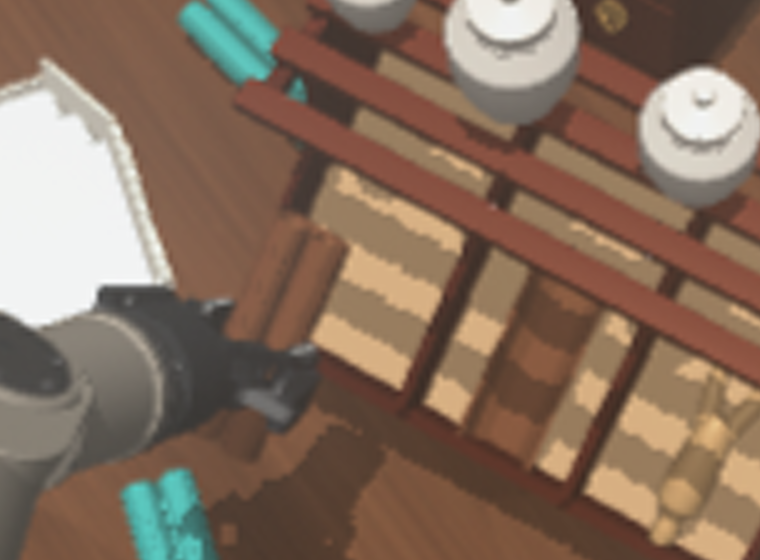

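Emit:
move_arm(
  steps=[-1,0.3,-1.5,1,-2.8,6.4,0,-1,0.3,-2,1,-2.8,6.4,0,-1,0.5,-2.5,0.5,-2.8,6.4,0,-1,1,-2.5,0,-2.8,6.4,0,-1,1.5,-3,0,-2.8,6.4,0,-1,2,-3.5,0,0,0,-3,-1,2,-4,0,0,0,-3,-1,2,-4,0,0,0,-3],
)

```text
t: 8.6
eef_pos: [0.4537, 0.0929, 0.2719]
tool_rot: [0.071, -0.121, 0.99, -0.008]
contact_force: [0.3, 1.2, -0.5]
gripper_width: 0.607
```

```bash
cat > tg.py <<'E'
from g import *
a=np.radians(14.5);x=np.array([np.cos(a),np.sin(a),0]);y=np.array([-np.sin(a),np.cos(a),0])
Rd=np.c_[-x,y,[0,0,-1]]
T=np.array([.542,-.164,.15])
E
python3 - <<'E'
from tg import *
gap(T,Rd)
E
```

```text
t 8.6 pos [0.4537 0.0929 0.2719] shift cm [  8.83 -25.69 -12.19] rot deg [-0.09  8.18  0.56] F [ 0.3  1.2 -0.5] w 0.607 q [-0.8   0.02  0.44  2.13  0.06  0.86  1.42]
```

Emit:
move_arm(
  steps=[-1,1.5,-4,0,0,4,0.3,-1,1.5,-4,0,0,4,0.3,-1,1.5,-4.5,0,0,0,0,-1,1.5,-4.5,-1,0,0,0,-1,1.5,-4.5,-2,0,0,0,-1,1.3,-4.2,-2,0,0,0,-1,0,0,0,0,0,0],
)

```text
t: 9.3
eef_pos: [0.5383, -0.1685, 0.2197]
tool_rot: [-0.002, -0.123, 0.992, -0.001]
contact_force: [-0.9, 0.1, -0.8]
gripper_width: 0.605
```

```bash
cat > lt.py <<'E'
from tg import *
import sys
gap(T,Rd)
o=status.get_obs();w=o["tool_rot"];Rc=R.from_quat([w[1],w[2],w[3],w[0]]).as_matrix();p=o["eef_pos"]
ims=[]
for n in("scene","top"):
    c=cams.read_camera(n);k=5;im=cv2.resize(c["pixels"][:,:,::-1],None,fx=k,fy=k,interpolation=2)
    f=frame(T[0],T[1],np.arctan2(x[1],x[0]))
    for poly,z in(([[.103,.036],[0,.066],[-.103,.042],[-.103,-.042],[0,-.066],[.103,-.036]],.003),):
        u=((proj(c,tf(f,[[*q,z] for q in poly]))+.5)*k).astype(np.int32);cv2.polylines(im,[u],True,(0,0,255),1)
    u=(proj(c,[*T[:2],.05])[0]*k).astype(int);ims.append(im[u[1]-250:u[1]+250,u[0]-200:u[0]+200])
cv2.imwrite(f"pics/{sys.argv[1]}.png",cv2.hconcat(ims))
E
python3 lt.py b1
```

```text
t 9.3 pos [ 0.5383 -0.1685  0.2197] shift cm [ 0.37  0.45 -6.97] rot deg [ 0.13 -0.21  0.39] F [-0.9  0.1 -0.8] w 0.605 q [-0.3   0.38  0.63  1.89 -0.27  0.95  2.27]
```

View pics/b1.png

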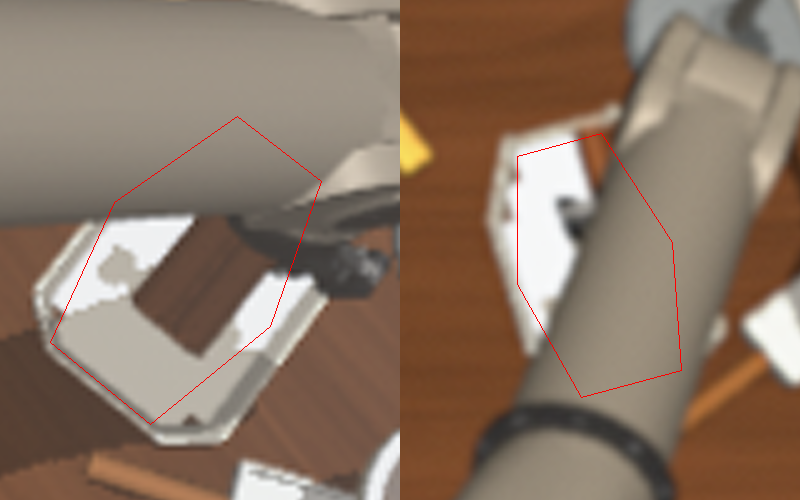

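Emit:
move_arm(
  steps=[-1,0.4,0.4,-3,0,0,0.4,-1,0,0,-3,0,0,0,-1,0,0,-3,0,0,0,-1,0,0,-3,0,0,0,-1,0,0,-2.5,0,0,0,-1,0,0,-1.5,0,0,0,-1,0,0,-0.5,0,0,0,-1,0,0,0,0,0,0],
)

```text
t: 10.2
eef_pos: [0.5441, -0.1559, 0.0583]
tool_rot: [0.002, -0.132, 0.991, 0.003]
contact_force: [-0.1, -1.0, -0.7]
gripper_width: 0.608
```

```bash
python3 lt.py b2
```

```text
t 10.2 pos [ 0.5441 -0.1559  0.0583] shift cm [-0.21 -0.81  9.17] rot deg [-0.33  0.14 -0.66] F [-0.1 -1.  -0.7] w 0.608 q [-0.18  0.61  0.47  1.99 -0.46  0.64  2.42]
```

View pics/b2.png

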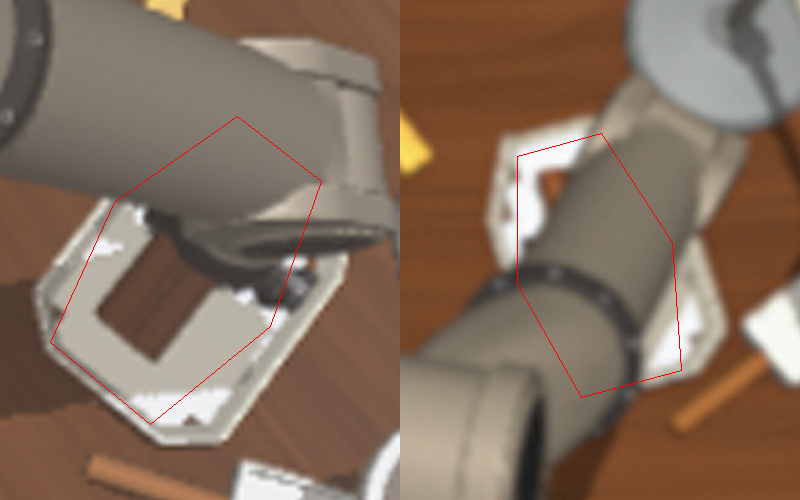

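Emit:
move_arm(
  steps=[-1,-0.1,-0.5,-0.5,0,0,-0.5,-1,-0.1,-0.4,-0.5,0,0,0,-1,0,0,-0.4,0,0,0,-1,0,0,-0.3,0,0,0,-1,0,0,0,0,0,0],
)

```text
t: 10.8
eef_pos: [0.5415, -0.1653, 0.0408]
tool_rot: [0.001, -0.127, 0.992, 0.003]
contact_force: [0.1, -0.1, -0.7]
gripper_width: 0.608
```

Emit:
move_arm(
  steps=[-1,0,0,-0.3,0,0,0,-1,0,0,-0.2,0,0,0,-1,0,0,-0.1,0,0,0,-1,0,0,0,0,0,0],
)

```text
t: 11.2
eef_pos: [0.5418, -0.1653, 0.0352]
tool_rot: [0.002, -0.127, 0.992, 0.003]
contact_force: [0.4, 0.6, -0.6]
gripper_width: 0.608
```

Emit:
move_arm(
  steps=[-1,0,0,-0.1,0,0,0,-1,0,0,-0.1,0,0,0,-1,0,0,-0.1,0,0,0,-1,0,0,0,0,0,0],
)

```text
t: 11.6
eef_pos: [0.542, -0.1654, 0.0335]
tool_rot: [0.002, -0.127, 0.992, 0.003]
contact_force: [-3.4, 2.0, 12.6]
gripper_width: 0.606
```

Emit:
move_arm(
  steps=[-1,0,0,0.1,0,0,0,-1,0,0,0,0,0,0],
)

```text
t: 11.8
eef_pos: [0.5421, -0.1654, 0.0336]
tool_rot: [0.002, -0.127, 0.992, 0.003]
contact_force: [-1.3, 0.0, 5.5]
gripper_width: 0.604
```

Emit:
move_arm(
  steps=[0.3,0,0,0,0,0,0,0.5,0,0,0,0,0,0,0.5,0,0,0,0,0,0,0.5,0,0,0,0,0,0,0.5,0,0,0.5,0,0,0,0.5,0,0,1,0,0,0],
)

```text
t: 12.4
eef_pos: [0.5413, -0.1653, 0.0483]
tool_rot: [0.001, -0.127, 0.992, 0.003]
contact_force: [-0.3, -0.1, -0.5]
gripper_width: 0.749
```

```bash
python3 lt.py b3
```

```text
t 12.4 pos [ 0.5413 -0.1653  0.0483] shift cm [ 0.07  0.13 10.17] rot deg [-0.35  0.08 -0.11] F [-0.3 -0.1 -0.5] w 0.749 q [-0.16  0.63  0.46  1.99 -0.47  0.63  2.44]
```

View pics/b3.png

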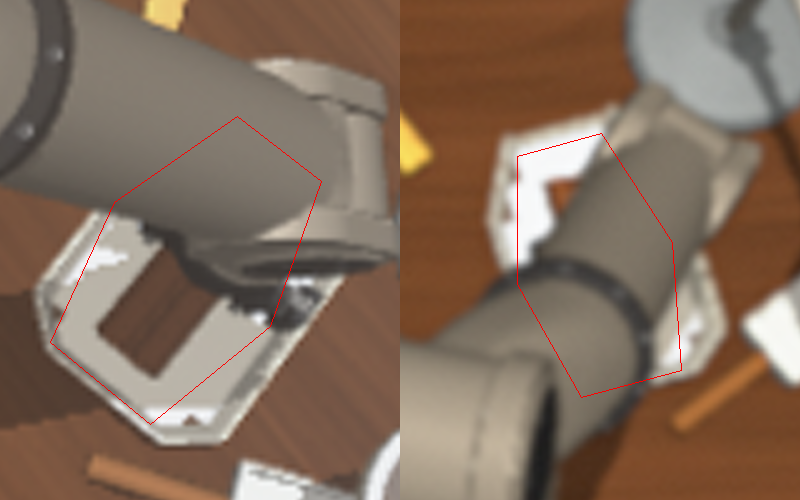

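Emit:
move_arm(
  steps=[0.5,0,0,3,0,0,0,0.5,0,0,4,0,0,0,0.5,0,0,5,0,0,0,0.7,0,0,5,0,0,0,0.7,0,0,5,0,0,0,0.7,0,0,5,0,0,0,0.7,-3,0,0,0,0,-8.5,0.7,-3,0,0,0,0,-8.5],
)

```text
t: 13.3
eef_pos: [0.4821, -0.1658, 0.32]
tool_rot: [0.004, 0.024, 1.0, 0.002]
contact_force: [-0.3, 0.1, -0.8]
gripper_width: 0.849
```

Emit:
move_arm(
  steps=[0.7,0,-1,0,0,0,-8.5,0.7,0,-1,0,0,0,-8.5,0.7,0,-1,0,0,0,-8.5,0.7,0,-1,0,0,0,-8.5,0.7,0,-1,0,0,0,-8.5,0.7,0,-1,0,0,0,-8.5,0.7,0,-1,0,0,0,-8.5,0.7,0,-1,0,0,0,-8.5],
)

```text
t: 14.1
eef_pos: [0.4816, -0.2458, 0.3185]
tool_rot: [0.003, 0.579, 0.815, 0.001]
contact_force: [-0.9, -0.6, 0.1]
gripper_width: 0.852
```

Emit:
move_arm(
  steps=[0.7,0,-1,0,0,0,-8.5,0.7,0,-1,0,0,0,-8.5,0.7,0,-1,0,0,0,-8.5,0.7,0,-1,0,0,0,-8.5,0.7,0,-1,0,0,0,-8.5,0.7,0,-1,0,0,0,-8.5,0.7,0,-1,0,0,0,-8.5,0.7,0,-1,0,0,0,-8.5],
)

```text
t: 14.9
eef_pos: [0.4818, -0.3256, 0.3185]
tool_rot: [0.003, 0.936, 0.352, -0.001]
contact_force: [0.5, 0.1, -0.3]
gripper_width: 0.848
```

```bash
cat > mg.py <<'E'
from tg import *
SW=np.array([.733,-.283])
def hp(deg,z,flip=True):
    a=np.radians(deg);u=np.array([np.cos(a),np.sin(a),0]); P=np.array([*SW,z])+.303*u
    yy=np.array([-u[1],u[0],0]); 
    if not flip: yy=-yy
    return P,np.c_[np.cross(yy,[0,0,-1]),yy,[0,0,-1]]
E
python3 - <<'E'
from mg import *
for fl_ in(True,False):gap(*hp(201.7,.30,fl_))
for n in("scene","top"):
    c=cams.read_camera(n);cv2.imwrite(f"pics/c1_{n}.png",c["pixels"][:,:,::-1])
E
```

```text
t 14.9 pos [ 0.4818 -0.3256  0.3185] shift cm [-3.03 -6.94 -1.85] rot deg [  0.35  -0.03 -19.57] F [ 0.5  0.1 -0.3] w 0.848 q [-0.38  0.52  1.25  1.76 -0.52  1.24  0.15]
t 14.9 pos [ 0.4818 -0.3256  0.3185] shift cm [-3.03 -6.94 -1.85] rot deg [4.0000e-02 5.0000e-01 1.6043e+02] F [ 0.5  0.1 -0.3] w 0.848 q [-0.38  0.52  1.25  1.76 -0.52  1.24  0.15]
```

View pics/c1_scene.png

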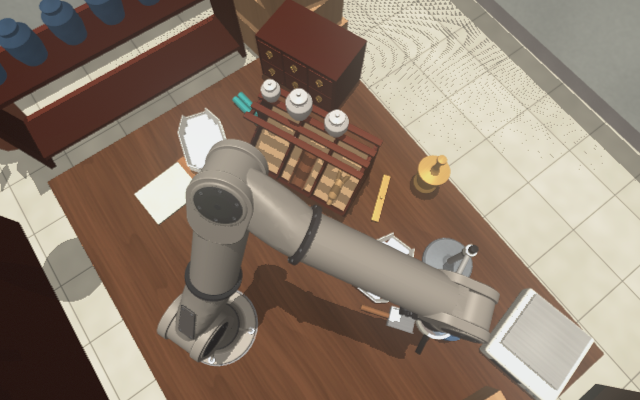

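View pics/c1_top.png

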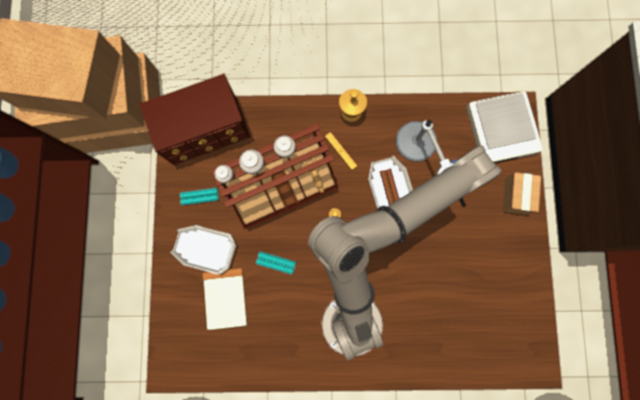

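Emit:
move_arm(
  steps=[0.7,-1,-2.3,-0.6,0,0,-6.5,0.7,-1,-2.3,-0.6,0,0,-6.5,0.7,-1,-2.3,-0.6,0,0,-6.5,0.7,0,0,0,0,0,0],
)

```text
t: 15.4
eef_pos: [0.4492, -0.3965, 0.3]
tool_rot: [0.003, 0.982, 0.19, -0.002]
contact_force: [-0.1, 0.4, -0.3]
gripper_width: 0.852
```

```bash
cat > lm.py <<'E'
from mg import *
import sys
gap(*hp(float(sys.argv[2]),.222))
o=status.get_obs();w=o["tool_rot"];Rc=R.from_quat([w[1],w[2],w[3],w[0]]).as_matrix();p=o["eef_pos"]
ims=[]
for n in("scene","top"):
    c=cams.read_camera(n);k=5;im=cv2.resize(c["pixels"][:,:,::-1],None,fx=k,fy=k,interpolation=2)
    def pt(P):return tuple(int(v) for v in (proj(c,P)[0]+.5)*k-.5)
    g=np.array([p[0],p[1],.215]);cv2.circle(im,pt(g),4,(0,255,0),1)
    for s in(-.036,.036):cv2.circle(im,pt(p+.025*Rc[:,2]+s*Rc[:,1]),4,(255,0,255),1)
    u=pt(g);ims.append(im[max(0,u[1]-250):u[1]+200,u[0]-200:u[0]+200])
h=min(i.shape[0] for i in ims)
cv2.imwrite(f"pics/{sys.argv[1]}.png",cv2.hconcat([i[:h] for i in ims]))
E
python3 lm.py d1 201.7
```

```text
t 15.4 pos [ 0.4492 -0.3965  0.3   ] shift cm [ 0.22  0.14 -7.8 ] rot deg [ 0.39 -0.2  -0.22] F [-0.1  0.4 -0.3] w 0.852 q [-0.22  0.61  1.27  1.74 -0.61  1.25  0.01]
```

View pics/d1.png

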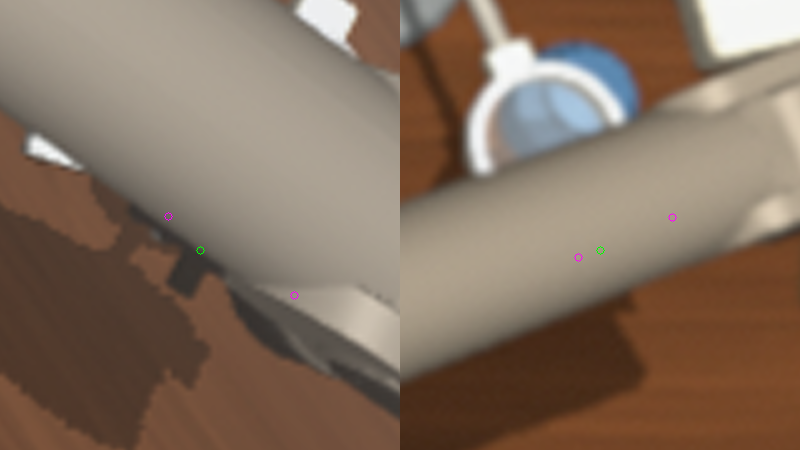

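Emit:
move_arm(
  steps=[0.7,0.2,0.1,-2,0,0,0,0.7,0,0,-2,0,0,0,0.7,0,0,-2,0,0,0,0.7,0,0,-1.8,0,0,0,0.7,0,0,0,0,0,0],
)

```text
t: 16.0
eef_pos: [0.4541, -0.3912, 0.2203]
tool_rot: [0.001, 0.981, 0.193, -0.002]
contact_force: [-0.0, 0.1, 0.2]
gripper_width: 0.847
```

```bash
python3 lm.py d2 201.7
```

```text
t 16.0 pos [ 0.4541 -0.3912  0.2203] shift cm [-0.26 -0.38  0.17] rot deg [ 0.18 -0.24 -0.61] F [-0.   0.1  0.2] w 0.847 q [-0.18  0.68  1.18  1.83 -0.7   1.12  0.07]
```

View pics/d2.png

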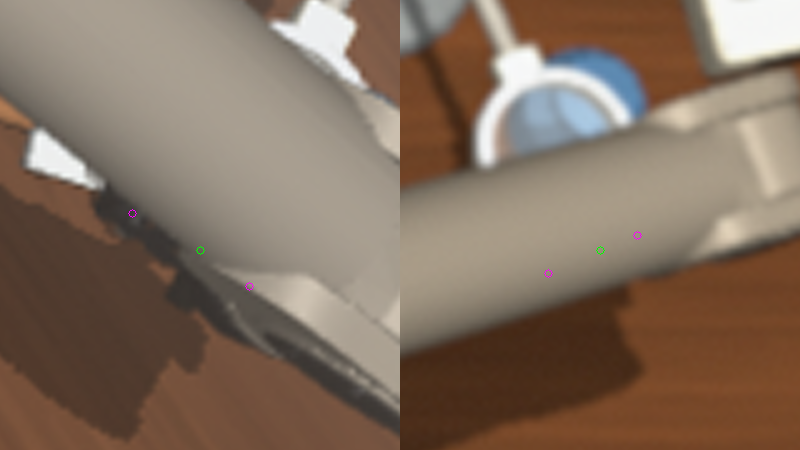

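Fingers straddle the handle (its end shows at about (185,295) in the crop). Close gently with a small correction.

Emit:
move_arm(
  steps=[0.5,-0.2,-0.3,0,0,0,-0.6,0.0,0,0,0,0,0,0,-0.4,0,0,0,0,0,0,-0.8,0,0,0,0,0,0,-1,0,0,0,0,0,0,-1,0,0,0,0,0,0],
  newtons=20,
)

```text
t: 16.7
eef_pos: [0.4519, -0.3964, 0.2226]
tool_rot: [0.003, 0.982, 0.187, -0.002]
contact_force: [-0.9, 0.8, 2.6]
gripper_width: 0.175
```

```bash
python3 - <<'E'
import numpy as np
a=np.radians(202-np.arange(11)*5.3);P=np.c_[.733+.303*np.cos(a),-.283+.303*np.sin(a)]*100
e=np.diff(P.round(1),axis=0);print(e.round(1).tolist(),P.round(1)[-1])
E
```

```text
[[-0.9, 2.7], [-0.7, 2.7], [-0.4, 2.8], [-0.2, 2.8], [0.1, 2.8], [0.3, 2.8], [0.6, 2.7], [0.9, 2.7], [1.1, 2.5], [1.3, 2.5]] [ 47.3 -12.7]
```

Emit:
move_arm(
  steps=[-1,-0.9,2.7,0,0,0,-5.3,-1,-0.7,2.7,0,0,0,-5.3,-1,-0.4,2.8,0,0,0,-5.3,-1,0,0,0,0,0,0],
)

```text
t: 17.1
eef_pos: [0.4314, -0.312, 0.2224]
tool_rot: [0.002, 0.999, 0.049, -0.003]
contact_force: [-2.1, 0.4, 1.3]
gripper_width: 0.176
```

```bash
python3 - <<'E'
from mg import *
gap(*hp(202-15.9,.222))
E
```

```text
t 17.1 pos [ 0.4314 -0.312   0.2224] shift cm [ 0.03 -0.32 -0.04] rot deg [ 0.23 -0.3   0.49] F [-2.1  0.4  1.3] w 0.176 q [-0.42  0.66  1.34  1.98 -0.72  1.11 -0.23]
```

Emit:
move_arm(
  steps=[-1,-0.2,2.5,0,0,0,-5.3,-1,0.1,2.8,0,0,0,-5.3,-1,0,0,0,0,0,0],
)

```text
t: 17.4
eef_pos: [0.431, -0.2588, 0.2223]
tool_rot: [0.002, 0.999, -0.043, -0.003]
contact_force: [-2.5, 2.0, 2.7]
gripper_width: 0.18
```

```bash
python3 - <<'E'
from mg import *
gap(*hp(202-26.5,.222))
E
```

```text
t 17.4 pos [ 0.431  -0.2588  0.2223] shift cm [-0.   -0.04 -0.03] rot deg [ 0.17 -0.37  0.42] F [-2.5  2.   2.7] w 0.18 q [-0.57  0.66  1.42  2.05 -0.73  1.11 -0.47]
```

Emit:
move_arm(
  steps=[-1,0.3,2.8,0,0,0,-5.3,-1,0,0,0,0,0,0],
)

```text
t: 17.6
eef_pos: [0.4345, -0.2309, 0.2223]
tool_rot: [0.001, 0.996, -0.089, -0.003]
contact_force: [-0.6, 0.7, 0.5]
gripper_width: 0.174
```

```bash
python3 - <<'E'
from mg import *
gap(*hp(202-31.8,.222))
E
```

```text
t 17.6 pos [ 0.4345 -0.2309  0.2223] shift cm [-0.01 -0.05 -0.03] rot deg [ 0.13 -0.34  0.39] F [-0.6  0.7  0.5] w 0.174 q [-0.64  0.64  1.43  2.07 -0.72  1.1  -0.61]
```

Emit:
move_arm(
  steps=[-1,0.6,2.7,0,0,0,-5.3,-1,0,0,0,0,0,0],
)

```text
t: 17.8
eef_pos: [0.4402, -0.2039, 0.2224]
tool_rot: [0.001, 0.991, -0.135, -0.004]
contact_force: [-2.3, 2.2, 4.6]
gripper_width: 0.175
```

```bash
python3 - <<'E'
from mg import *
gap(*hp(202-37.1,.222))
E
```

```text
t 17.8 pos [ 0.4402 -0.2039  0.2224] shift cm [ 0.02 -0.01 -0.04] rot deg [ 0.06 -0.41  0.37] F [-2.3  2.2  4.6] w 0.175 q [-0.71  0.63  1.43  2.08 -0.71  1.09 -0.77]
```

Works at the joint cap; continue the arc.

Emit:
move_arm(
  steps=[-1,0.9,2.7,0,0,0,-5.3,-1,1.1,2.5,0,0,0,-5.3,-1,0,0,0,0,0,0],
)

```text
t: 18.1
eef_pos: [0.4602, -0.1508, 0.2222]
tool_rot: [0.0, 0.974, -0.225, -0.005]
contact_force: [-6.0, 4.2, 7.7]
gripper_width: 0.175
```

```bash
python3 - <<'E'
from mg import *
gap(*hp(202-47.7,.222))
for n in("scene","top"):
    c=cams.read_camera(n);cv2.imwrite(f"pics/e1_{n}.png",cv2.resize(c["pixels"][110:350,320:520,::-1],None,fx=2,fy=2,interpolation=2))
a,b=[cv2.imread(f"pics/e1_{n}.png") for n in("scene","top")];cv2.imwrite("pics/e1.png",cv2.hconcat([a,b]))
E
```

```text
t 18.1 pos [ 0.4602 -0.1508  0.2222] shift cm [-0.02 -0.08 -0.02] rot deg [-0.07 -0.55  0.29] F [-6.   4.2  7.7] w 0.175 q [-0.83  0.63  1.44  2.08 -0.71  1.1  -1.06]
```

View pics/e1.png

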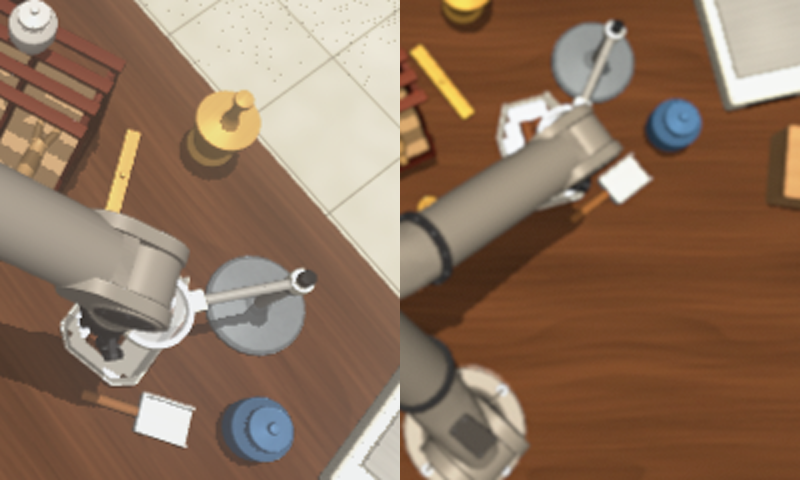

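Emit:
move_arm(
  steps=[-1,0.7,1.4,0,0,0,-3,-1,0.8,1.3,0,0,0,-2.8,-1,0,0,0,0,0,0],
)

```text
t: 18.5
eef_pos: [0.4742, -0.1247, 0.2222]
tool_rot: [0.0, 0.962, -0.274, -0.006]
contact_force: [-6.7, 6.3, 11.0]
gripper_width: 0.177
```

```bash
python3 - <<'E'
from mg import *
gap(*hp(148.3,.222))
E
```

```text
t 18.5 pos [ 0.4742 -0.1247  0.2222] shift cm [ 0.1   0.1  -0.02] rot deg [-0.13 -0.62  0.12] F [-6.7  6.3 11. ] w 0.177 q [-0.87  0.65  1.44  2.07 -0.73  1.11 -1.21]
```

Emit:
move_arm(
  steps=[-0.5,0,0,0,0,0,0,0,0,0,0,0,0,0,0.4,0,0,0,0,0,0,0.4,0,0,0,0,0,0,0.4,0,0,2,0,0,0,0.4,0,0,3,0,0,0,0.4,0,0,4,0,0,0,0.4,0,0,4,0,0,0],
)

```text
t: 19.3
eef_pos: [0.4746, -0.1281, 0.3534]
tool_rot: [0.003, 0.961, -0.276, -0.003]
contact_force: [1.2, 2.5, 1.1]
gripper_width: 0.706
```

Emit:
move_arm(
  steps=[0.4,-0.5,3,0,0,0,0,0.4,-0.5,3,0,0,0,0,0.4,-0.5,4,0,0,0,0,0.4,-0.5,4,0,0,0,0,0.4,-0.5,4,0,0,0,0,0.4,-0.5,4,0,0,0,0,0.4,-0.5,4,0,0,0,0,0.4,-0.5,4,0,0,0,0],
)

```text
t: 20.1
eef_pos: [0.4352, 0.1618, 0.352]
tool_rot: [0.001, 0.961, -0.276, -0.006]
contact_force: [1.5, -0.2, 0.3]
gripper_width: 0.7
```

```bash
cat > fin.py <<'E'
from mg import *
import sys
o=status.get_obs();print(o["t"],o["eef_pos"].round(3),o["q"].round(2))
ims=[]
for n in("scene","top"):
    c=cams.read_camera(n);k=4;im=cv2.resize(c["pixels"][:,:,::-1],None,fx=k,fy=k,interpolation=2)
    for q,z in(("lens_center",.215),("handle_grip",.215),("quill_center",.017),("tray",0),("scoop",0),("jar",0),("weight",0),("paperweight",0),("trough_center",.1),("root_center",.1)):
        for r in models.place_of(n,q): 
            if r["score"]>.4: print(n,q,round(r["score"],2),np.round(r["position"][::-1],1),back(c,r["position"][::-1],z)[:2].round(4))
    u=(proj(c,[*T[:2],.05])[0]*k).astype(int);ims.append(im[max(u[1]-250,0):,max(0,u[0]-180):u[0]+220][:550])
h=min(i.shape[0] for i in ims);cv2.imwrite(f"pics/{sys.argv[1]}.png",cv2.hconcat([i[:h] for i in ims]))
E
python3 fin.py f1
```

```text
20.1 [0.435 0.162 0.352] [-1.51 -0.    1.06  1.95 -0.    1.2  -2.58]
scene lens_center 0.69 [392.4 256.5] [ 0.5387 -0.1652]
scene handle_grip 0.85 [367.4 262.5] [ 0.4693 -0.1361]
scene handle_grip 0.72 [380.7 267. ] [ 0.4921 -0.1688]
scene quill_center 0.85 [383.5 267.5] [ 0.5424 -0.1721]
scene quill_center 0.75 [248.4 108. ] [0.509  0.6091]
scene quill_center 0.48 [231.5 208.4] [0.24   0.3056]
scene quill_center 0.48 [317.7 235.1] [0.4291 0.0485]
scene tray 0.62 [384.4 268.2] [ 0.5472 -0.1755]
scene tray 0.44 [382.6 265.1] [ 0.549  -0.1637]
scene scoop 0.6 [380.9 313. ] [ 0.4449 -0.2824]
scene jar 0.85 [442.5 323.5] [ 0.5868 -0.4268]
scene weight 0.45 [317.5 235. ] [0.4312 0.0522]
scene trough_center 0.78 [304.6 167.5] [0.5211 0.2512]
scene root_center 0.83 [335.1 182.5] [0.5727 0.1457]
scene root_center 0.42 [380.8 312. ] [ 0.4314 -0.2731]
top lens_center 0.66 [399.4 174.6] [ 0.5487 -0.172 ]
top handle_grip 0.61 [387.2 193.3] [ 0.4801 -0.1251]
top handle_grip 0.51 [397.1 177.8] [ 0.5369 -0.1632]
top quill_center 0.71 [199.9 196.8] [0.5095 0.6078]
top quill_center 0.57 [274.9 263.6] [0.2371 0.3021]
top quill_center 0.56 [388.9 184.1] [ 0.5515 -0.1605]
top tray 0.65 [389.3 187.3] [ 0.5414 -0.1641]
top scoop 0.6 [420.3 206.3] [ 0.4612 -0.2872]
top jar 0.83 [450.4 170.4] [ 0.6087 -0.4177]
top paperweight 0.86 [340.2 152.4] [0.6913 0.0342]
top trough_center 0.81 [284.9 187.4] [0.5282 0.2556]
```

View pics/f1.png

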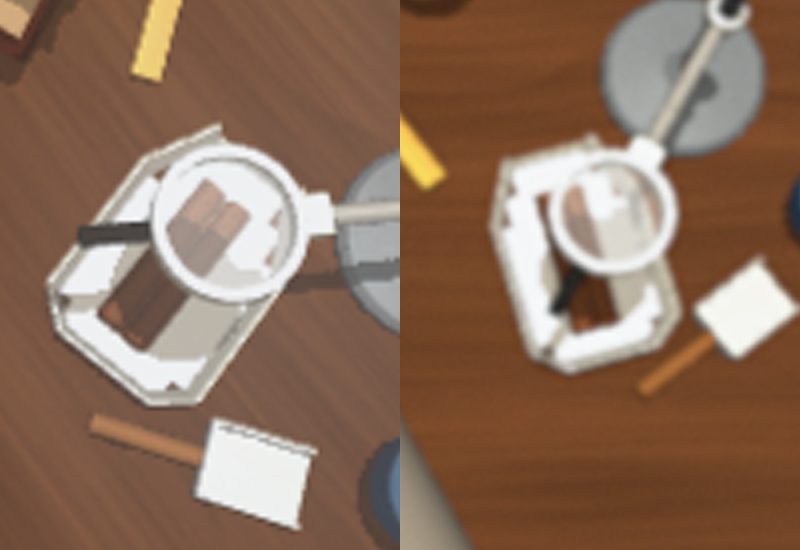

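```bash
python3 - <<'E'
from mg import *
for n,qs,l in(("scene",[(105,315),(142,345),(205,180),(248,215)],(230,223)),("top",None,(214,210))):
    c=cams.read_camera(n);u=(proj(c,[*T[:2],.05])[0]*4).astype(int);off=u-[180,250]
    f=lambda p,z:back(c,((np.array(p)+off+.5)/4-.5),z)[:2]
    L=f(l,.215);print(n,"lens",L.round(4),np.hypot(*(L-SW)).round(4))
    if qs:
        Q=np.array([f(q,.024) for q in qs]);print(Q.round(4),Q.mean(0).round(4));d=Q[2:].mean(0)-Q[:2].mean(0);print(np.hypot(*d),np.degrees(np.arctan2(d[1],d[0])))
    # tray contour from now, rim rect
    for r in models.silhouettes(n,"tray")[:1]:
        k=max(cv2.findContours(r["region"].astype(np.uint8),0,2)[0],key=cv2.contourArea)[:,0]
        P=np.array([back(c,v,.028)[:2] for v in k]);print("tray rect",cv2.minAreaRect((P*1000).astype(np.float32)))
    for r in models.silhouettes(n,"quill_center"):
        if abs(r["box"][0]-385)<20:
            k=max(cv2.findContours(r["region"].astype(np.uint8),0,2)[0],key=cv2.contourArea)[:,0]
            P=np.array([back(c,v,.02)[:2] for v in k]);print("quill rect",cv2.minAreaRect((P*1000).astype(np.float32)))
E
```

```text
scene lens [ 0.5455 -0.1716] 0.2181
[[ 0.4636 -0.1664]
 [ 0.4732 -0.2035]
 [ 0.603  -0.1278]
 [ 0.6133 -0.1724]] [ 0.5383 -0.1675]
0.14404892992855003 14.009707335562855
tray rect ((499.943359375, -182.16812133789062), (133.92361450195312, 154.72991943359375), 15.83815860748291)
quill rect ((498.2500915527344, -178.00372314453125), (71.81796264648438, 52.69135665893555), 11.643362998962402)
quill rect ((691.200927734375, 23.748802185058594), (182.46192932128906, 31.275882720947266), 36.479652404785156)
top lens [ 0.5496 -0.1701] 0.2154
tray rect ((544.3622436523438, -165.19659423828125), (224.7357177734375, 159.88597106933594), 14.391729354858398)
quill rect ((493.6590270996094, -176.37863159179688), (44.61137390136719, 49.08388137817383), 89.24403381347656)
```

Emit:
move_arm(
  steps=[0.4,-0.5,0,0.5,0,0,0,0.4,0,0,0,0,0,0,0.4,0,0,0,0,0,0,0.4,0,0,0,0,0,0],
)

```text
t: 21.9
eef_pos: [0.4306, 0.1606, 0.3568]
tool_rot: [0.002, 0.961, -0.275, -0.006]
contact_force: [0.1, -0.6, -0.9]
gripper_width: 0.695
```

```bash
python3 -c "
from station import order,status
print(status.get_obs()['contact_force']);print(order.hand_in())"
```

```text
[ 0.12281801 -0.63509889 -0.92630812]
the job is handed in; nothing more can be done
None
```

The job is handed in at about 22 s. The quill lies in the middle of the tray and the lens is centred over it. I gripped it square to the sloping floor in the left compartment, laid it lengthwise in the white tray and let go. The wrist force peaked at 12.6 N as it touched down. I then pinched the magnifier's handle, led it round about 54° and released it.

**Final positions (x, y in m):**

| Thing | Camera | Position |
|---|---|---|
| Quill centre | scene | (0.538, -0.168), about 14° |
| Tray middle | top | (0.544, -0.165), 14.4° |
| Lens centre | scene | (0.546, -0.172) |
| Lens centre | top | (0.550, -0.170) |

- **Quill and lens:** The quill is about 6 mm from the tray's middle, and the lens is 8–12 mm from the quill's centre.
- **Other things:** The paperweight, scoop, jar, weight, root and trough showed no displacement beyond the networks' scatter of about 1–2 cm. The weight and root were found only in the scene picture, and the paperweight by name only in the top one. The arm stands clear.

**Checks that disagreed:**
- The two cameras put the quill about 8 mm apart sideways while it was still in the rack, so I grasped at a point between the two.
- The last quill outlines from the networks were cut off by the lens head, so its final centre comes from corners I read off the scene picture by hand. A network point in the top picture gave (0.552, -0.161), which still fits the limits.
- Joint 3 ran close to its limit (1.44 of 1.46) while I led the handle round.

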